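Prise up the stuck nest plate of a blister card sealer

TASK

The nest plate of the little shuttle sealer has to be changed. Push the carrier by its black knob out from under the sealing head to the changeover station, until it clicks into the detent where the red marks line up; then take the orange wedge and push it, flat and thin end first, into the slot under the front edge of the teal nest plate until that edge has just lifted a few millimetres off its seat (about 4 mm, the green band on the wedge is then at the edge). Finish while still holding the wedge there in the gripper, with the plate resting on the wedge and not on the fingers; leave the other things on the table where they are.

Things in the scene. Friction and masses are not known exactly. Their poses are not given: they have to be found in the camera images.
- sealer_bed: shuttle sealer fixed on the table: cream bed 190 (x, across) x 400 (y, along the rails) x 14 mm, origin under its centre, with a cream C-shaped sealing head (top 119 mm above the table) over its right-hand half and a lever beside it. A red mark on the front edge of the bed shows the changeover station in the left half.
- carrier (a joint): m travelled by the shuttle carrier (aluminium plate 140 x 120 mm, top 38 mm above the table) along its rails: 0 centred under the head, growing to the left as seen from the robot; 0.160 = changeover detent (red lines meet), 0.172 = end stop. Slides with about 1 N; about 5 N to push into the detent, a spring plunger between two ridges that pulls the freed carrier to its middle from 4 mm off.
- knob (a point): centre of the black upright round knob at the left end of the carrier, 26 mm in diameter over 25 mm of height about this point, on a 14 mm neck; 72 mm above the table, top at 87 mm. Moves with the carrier. Axes: x across the rails to the far side, y along the rails as the carrier's travel grows, z up.
- slot_mouth (a point): point on top of the carrier, 38 mm above the table, in the middle of the mouth of the prise slot, straight below the front edge of the seated plate. x points into the slot (away from the robot), y along the rails toward changeover, z up. Slot: 60 mm wide, 78 deep, 6 high while seated. A bare ledge at this height reaches 25 mm out before the mouth, then drops 24 mm to the bed.
- plate_lip (a point): middle of the lower front edge of the teal nest plate (ten round pockets, 112 x 110 mm, 12 mm thick over the slot, top 56 mm above the table). 6 mm above slot_mouth when seated; its further rise is the lift. The plate pivots in clips at its rear edge, 112 mm behind this point.
- nest_plate: the teal nest plate; origin at its rear pivot. It needs 3 to 4 N of upward force at the front edge to lift; it falls back when not held.
- wedge: orange hand wedge, loose on the table at the left, 45 g. Origin: underside centre of the upright heel (36 long x 26 wide x 32 mm high, to be gripped across its width); x points to the thin end, y across, z up. The blade starts 18 mm in front of the origin, is 60 mm long, 26 wide, 14 thick at the heel and 2 at the tip (1 in 5). Green band on the ramp 35 to 45 mm behind the tip.
- wedge_tip (a point): middle of the lower edge of the wedge's thin end, 78 mm in front of the wedge's origin; axes as the wedge.
- barcode_scanner: black hand scanner 34 x 170 x 31 mm lying in front of the sealer; leave alone
- small_carton: white and green tablet carton 45 x 85 x 30 mm lying at the back; leave alone
- tape_roll: roll of tape, 102 mm across, 18 mm high, lying at the front left; leave alone
- amber_bottle: amber bottle 44 x 85 mm standing at the back; leave alone
- white_bottle: white bottle 52 x 80 mm standing at the back; leave alone
Mind the look-alikes: they are no part of the job. Of the things that look like the wedge, the largest one is meant.

How it is judged:
By the outcome, as a careful person would: the job done as asked, in the order asked, and still so for the second after the job is handed in, while the arm keeps its last pose, push and grip.
It also fails if it takes over 54 s, if anything falls off the work surface, if the arm or the gripper's body presses on something with over 40 N, if the wrist force passes 120 N, or if a joint passes its speed limit or range.

ROBOT

A 7-joint arm with a two-finger parallel gripper is mounted at the origin on a cart in front of the work surface, level with it; the furniture and walls round the work are solid. World frame = base frame: x ahead of the robot, y to its left, z up, the work surface at z = 0. Lengths are in m, angles in rad, forces in N, time in s.
With the tool pointing down it reaches from about 0.425 to 0.875 m from the base axis. Payload 4.7 kg.
Tool frame: the origin (TCP) lies at the very end of the fingers, on their centre line; the grasp point (between the pads) lies behind it (ctrl.tcp_to_grasp is the z of the grasp point in the tool frame, in m); z points along the fingers, y is the line along which they close (so a half turn about z gives the same grasp; the last joint's range is limited). The gripper opens to 87 mm and grips with 3 to 60 N. Pads are 19 mm wide; open, the fingers measure 117 mm over their backs; the gripper's body (75 mm by 190 mm) begins 51 mm behind the grasp point.
Start: joints at [1.265, 0.321, -0.07, 1.45, 0.023, 1.371, -0.057], TCP at [0.204, -0.617, 0.223] pointing down, gripper open.
Joint ranges: [-2.86, 2.86], [-0.3, 2.09], [-1.38, 1.24], [0.06, 2.45], [-1.56, 4.7], [0.09, 2.05], [-2.69, 2.69]. Speed limits (rad/s): [2.57, 2.57, 3.14, 3.14, 3.14, 3.14, 3.14].

INTERFACE

Orientations are given as a rotation vector (axis times angle).
In Python, from bench import ctrl gives the robot as it stands.
- The arm moves only by the tool step_arm, never from a script. Its argument "targets" is a list of rows, each a list of 7 numbers: the shift along the world's x, y, z in cm, then the turn, a rotation vector about the world's x, y, z in degrees, then the opening, from 0 (shut) to 1 (fully open). A call has exactly 5 rows; each row shifts and turns the commanded pose from where the row before left it; what a row does not reach is not made up. A row lasts 1/12 s, in which the tool goes at most 41.7 mm and 7.16 degrees, less where a joint would pass 70% of its speed; a pose out of reach is approached as far as the arm can. A call with a gripper value outside its range is refused whole. The fingers move at their own pace and stop on an object; "force" is the grip in N (left out, the last holds). Time passes only in rows, so rows that do not move let the fingers close, or fill a call up. It gives the time, the measured TCP pose, the force, the opening and the grip force at its end, in the units of the state.
- ctrl.get_state(): the state, without advancing time (a new reading comes with each control period).
- ctrl.get_image(name): name is "scene" or "top"; returns (picture, depth): 420x560x3 uint8, red, green, blue; 420x560 float32, m along the optical axis (not along the pixel's ray), 0 where there is no reading.
- ctrl.camera_params(name): a dict with "intrinsics" (3x3 intrinsics, pixels), "rvec" (rotation vector, rad) and "tvec" (3), from world to camera coordinates, as OpenCV has them. Camera axes: x right, y down, z forward; pixel columns grow to the right and rows downward; lengths in m; the calibration is good to about 2 mm. A picture is of the moment at which its call begins. camera_params takes no time and is no camera call.
- ctrl.close_job(): hands the job in; it is judged then, once.
The state is a dict: "time": time; "joint_positions": joint angles; "qd": joint speeds; "joint_torque": joint torques, N m; "position": TCP position; "tool_rot": TCP orientation; "ft_force": force on the tool from outside, world axes, zero at the start; "torque": the same for the moment, N m; "grip_width": opening from 0.0 (shut) to 1.0 (fully open); "grip_force": force on a finger pad.
Only numpy, scipy, OpenCV 4.12 (cv2) and the standard library are available. Lean on these libraries where they do the work, as an engineer would, in place of code of your own. Each camera call takes 0.05 s, during which the arm holds its last target. There are 200 camera calls.

## Working session

There is one attempt and no reset: what is moved stays moved. The work goes in short steps, Python scripts to look and compute and a tool call to move; the robot and the scene stay as the last step left them, time stands still between calls to the robot, and variables do not carry over. Pictures are saved under pics/ and viewed, at most 10 in all, crops included, and the job is handed in when it is done.

Besides the shell and the picture viewer there is one more tool, called after "Emit:" as name(argument=value, ...), one argument or row to a line, values as JSON. step_arm: Moves the arm, as the interface text tells. Its arguments: {"type":"object","properties":{"targets":{"type":"array"},"force":{"type":"number"}},"required":["targets"]}

```bash
mkdir -p pics; ls
cat > h.py <<'E'
import numpy as np, cv2
from bench import ctrl
def cam(n):
    p=ctrl.camera_params(n); K=np.array(p["intrinsics"]); R=cv2.Rodrigues(np.array(p["rvec"],float))[0]; t=np.array(p["tvec"],float).ravel()
    return K,R,t
def ray(n,u,v,z):
    K,R,t=cam(n); C=-R.T@t; d=R.T@np.linalg.inv(K)@np.array([u,v,1.]); return C+d*(z-C[2])/d[2]
def pt(n,u,v,D):
    K,R,t=cam(n); return R.T@(np.linalg.inv(K)@np.array([u,v,1.])*D-t)
def proj(n,P):
    K,R,t=cam(n); q=K@(R@np.array(P,float)+t); return q[:2]/q[2]
def tri(uv1,n1,uv2,n2):
    P=[np.c_[cam(n)[0]@cam(n)[1],cam(n)[0]@cam(n)[2]] for n in(n1,n2)]
    X=cv2.triangulatePoints(P[0],P[1],np.array(uv1,float).reshape(2,1),np.array(uv2,float).reshape(2,1)); return (X[:3]/X[3]).ravel()
def cloud(n,D):
    K,R,t=cam(n); v,u=np.indices(D.shape); q=np.stack([u,v,np.ones_like(u)],-1)@np.linalg.inv(K).T*D[...,None]; return (q-t)@R
def snap(tag):
    for n in("scene","top"):
        im,D=ctrl.get_image(n); cv2.imwrite(f"pics/{tag}_{n}.png",im[...,::-1]); np.save(f"pics/{tag}_{n}.npy",D)
E
python3 - <<'E'
from h import *
snap("a")
for n in("scene","top"):
    K,R,t=cam(n); print(n,K.round(1).tolist(),(-R.T@t).round(3),R[2].round(3))
print(ctrl.get_state()["tool_rot"],ctrl.tcp_to_grasp)
E
```

```text
pics
scene [[467.2, 0.0, 276.3], [0.0, 467.2, 213.7], [0.0, 0.0, 1.0]] [-0.059  0.55   0.903] [ 0.524 -0.413 -0.745]
top [[419.9, 0.0, 277.1], [0.0, 419.9, 203.8], [0.0, 0.0, 1.0]] [0.371 0.108 0.963] [ 0.161 -0.029 -0.987]
[-3.09985251e+00 -5.00046311e-01  5.90373249e-04] -0.0187
```

View pics/a_scene.png

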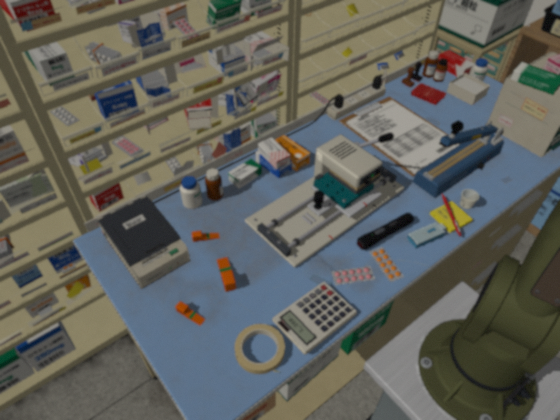

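View pics/a_top.png

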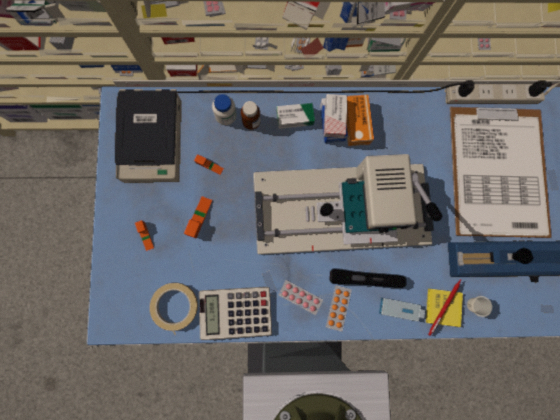

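The scene picture shows three orange wedges at scene (204,236), (227,273) and (190,313). In the top view they are at (208,163), (199,217) and (145,235), with an orange box at (360,120). The largest is the middle one, top (199,217). The knob is at top (327,210) and the sealer bed spans top (255–430,165–253).

Run:
```python
from h import *
for n in("scene","top"):
    im=cv2.imread(f"pics/a_{n}.png"); D=np.load(f"pics/a_{n}.npy"); W=cloud(n,D); hsv=cv2.cvtColor(im,cv2.COLOR_BGR2HSV)
    m=((hsv[...,0]<14)&(hsv[...,1]>190)&(hsv[...,2]>120)).astype(np.uint8)
    m=cv2.morphologyEx(m,cv2.MORPH_CLOSE,np.ones((7,7)))
    k,l,s,c=cv2.connectedComponentsWithStats(m)
    for i in range(1,k):
        if s[i,4]>60:
            P=W[l==i]; ok=P[:,2]>0.001; P=P[ok]
            print(n,c[i].round(),s[i,4],"z",np.percentile(P[:,2],[5,50,98]).round(3),"xy",P[:,:2].mean(0).round(3),
              "rect",[np.round(q,3) for q in cv2.minAreaRect((P[:,:2]*1000).astype(np.float32))])
    # height map of the sealer
    t=((hsv[...,0]>80)&(hsv[...,0]<100)&(hsv[...,1]>120)&(hsv[...,2]<140)).astype(np.uint8)
    k,l,s,c=cv2.connectedComponentsWithStats(t)
    i=1+np.argmax(s[1:,4]); P=W[l==i]; P=P[(P[:,2]>.05)&(P[:,2]<.062)]; print("teal",c[i],len(P),P.min(0).round(3),P.max(0).round(3),np.median(P[:,2]))
    kb=(np.abs(W[...,2]-.087)<.006)&(hsv[...,2]<70)
    print("knob?", [ (c.round(1),a) for c,a in [(W[kb][:,:3].mean(0)*1000,kb.sum())]], np.argwhere(kb).mean(0), np.argwhere(kb).std(0))
top=cv2.imread("pics/a_top.png"); sc=cv2.imread("pics/a_scene.png")
a=cv2.resize(top[155:260,120:260],(560,420)[0:1]+(420,),interpolation=cv2.INTER_CUBIC)
cv2.imwrite("pics/c1.png",np.hstack([cv2.resize(top[190:245,175:225],(300,330),interpolation=cv2.INTER_CUBIC),cv2.resize(top[160:260,245:395],(495,330),interpolation=cv2.INTER_CUBIC)]))
```

```text
scene [451.  61.] 109 z [0.019 0.044 0.048] xy [ 0.737 -0.858] rect [array([ 745.519, -866.459]), array([40.543, 75.737]), np.float64(81.809)]
scene [226. 272.] 247 z [0.005 0.031 0.036] xy [0.492 0.262] rect [array([496.936, 260.013]), array([23.114, 91.36 ]), np.float64(68.728)]
scene [189. 313.] 185 z [0.003 0.01  0.026] xy [0.456 0.383] rect [array([208.481, 451.119]), array([ 43.772, 569.484]), np.float64(74.07)]
teal [337.7602108  189.92226614] 664 [ 0.456 -0.175  0.05 ] [ 0.569 -0.066  0.062] 0.05681281470110107
knob? [(array([ 195.4, -186.8,   85.9]), np.int64(563))] [281.60923623 462.6678508 ] [134.63698995  61.901843  ]
top [361. 112.] 385 z [0.038 0.041 0.044] xy [ 0.735 -0.117] rect [array([ 738.836, -115.918]), array([75.649, 44.125]), np.float64(10.566)]
top [200. 160.] 73 z [0.017 0.022 0.026] xy [0.628 0.255] rect [array([629.336, 255.67 ]), array([23.529, 14.677]), np.float64(62.296)]
top [216. 168.] 64 z [0.002 0.005 0.01 ] xy [0.613 0.222] rect [array([614.955, 224.427]), array([31.653, 15.387]), np.float64(61.17)]
top [198. 217.] 408 z [0.004 0.013 0.035] xy [0.498 0.26 ] rect [array([498.592, 259.372]), array([24.408, 92.882]), np.float64(69.177)]
top [144. 235.] 191 z [0.003 0.009 0.025] xy [0.458 0.377] rect [array([407.487, 260.89 ]), array([309.658,  52.588]), np.float64(67.066)]
top [446. 303.] 129 z [0.016 0.019 0.023] xy [ 0.299 -0.292] rect [array([ 295.663, -290.382]), array([  6.131, 106.385]), np.float64(56.209)]
top [338. 308.] 362 z [0.001 0.004 0.008] xy [ 0.292 -0.054] rect [array([310.929,  25.473]), array([189.612,  77.052]), np.float64(75.915)]
teal [354.17458678 206.69421488] 899 [ 0.457 -0.119  0.05 ] [ 0.567 -0.065  0.061] 0.05600134852490537
knob? [(array([674.3, 120.8,  87.2]), np.int64(177))] [134.40112994 260.55367232] [ 96.18674515 127.19875768]
```

View pics/c1.png

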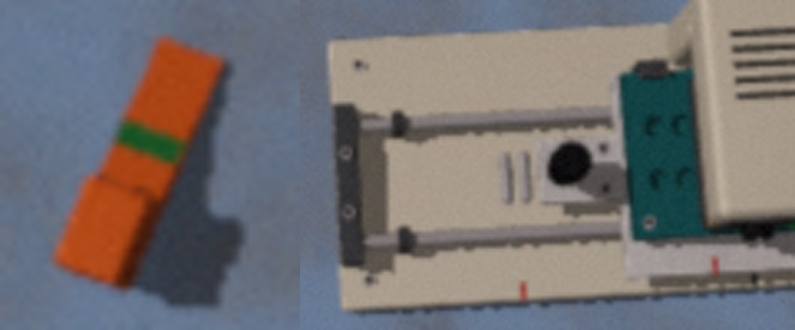

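The close crop shows the largest wedge: heel lower left (top ≈ (190,230)), green band, and thin end up right (≈ (207,200)). The knob is at top ≈ (329,209). The red mark on the bed is at ≈ (318,247) and the one on the carrier at ≈ (370,240).

```bash
cat >> h.py <<'E'
def load(tag,n):
    im=cv2.imread(f"pics/{tag}_{n}.png"); D=np.load(f"pics/{tag}_{n}.npy"); return im,cv2.cvtColor(im,cv2.COLOR_BGR2HSV).astype(int),cloud(n,D)
def box(W,lo,hi): return np.all((W>=lo)&(W<=hi),-1)
def yaw(P):
    c,_,a=r=cv2.minAreaRect((P[:,:2]*1000).astype(np.float32)); return np.round(r[0],1),np.round(r[1],1),round(r[2],2)
E
python3 - <<'E'
from h import *
px={}
for n in("scene","top"):
    im,h,W=load("a",n)
    k=box(W,[.4,-.1,.078],[.6,.1,.095])&(h[...,2]<80)
    P=W[k]; px[n,'k']=np.argwhere(k).mean(0)[::-1]; print(n,"knob",len(P),(P.mean(0)*1000).round(1),yaw(P))
    o=(h[...,0]<14)&(h[...,1]>170)
    q=box(W,[.42,.2,.026],[.56,.32,.04])&o; P=W[q]; px[n,'h']=np.argwhere(q).mean(0)[::-1]; print("heel",len(P),(P.mean(0)*1000).round(1),yaw(P),np.median(P[:,2]))
    q=box(W,[.42,.2,.0015],[.56,.32,.04])&(h[...,1]>150)&((h[...,0]<14)|(abs(h[...,0]-60)<20)); P=W[q];print("wedge",yaw(P))
    v=np.array([np.cos(1),0]); 
    q=box(W,[.38,-.32,.010],[.65,.16,.018]); P=W[q]; print("bed",yaw(P),np.median(P[:,2]))
    q=box(W,[.4,-.2,.035],[.6,.05,.041]); P=W[q]; print("carr",yaw(P),np.median(P[:,2]))
    q=box(W,[.4,-.2,.053],[.6,.05,.059])&(h[...,0]>80)&(h[...,0]<105)&(h[...,1]>100); P=W[q]; print("plate",yaw(P),np.median(P[:,2]))
    r=((h[...,0]<8)|(h[...,0]>172))&(h[...,1]>120)&box(W,[.36,-.2,0.005],[.5,.15,.05])
    _,l,s,c=cv2.connectedComponentsWithStats(r.astype(np.uint8))
    for i in range(1,len(s)):
        if s[i,4]>1: print("red",c[i].round(1),s[i,4],(W[l==i].mean(0)*1000).round(1))
print("tri knob",tri(px['scene','k'],'scene',px['top','k'],'top'),"heel",tri(px['scene','h'],'scene',px['top','h'],'top'))
E
```

```text
scene knob 79 [501.4 -23.   86.2] (array([503.3, -23.7]), array([22.8, 21.6]), 0.43)
heel 150 [468.3 270.9  32.4] (array([470.5, 270.3]), array([24.1, 36. ]), 68.67) 0.032722140078683556
wedge (array([497.5, 258.8]), array([25.3, 95.8]), 67.23)
bed (array([504.7, -92.7]), array([463.5, 214.3]), 85.89) 0.015116890360401567
carr (array([491.3, -83.9]), array([195.9, 148.4]), 30.47) 0.03885389348088354
plate (array([ 514.6, -121.6]), array([114.3, 109.9]), 1.97) 0.05681456488475381
red [359.5 244. ] 4 [362.7 -36.5  20. ]
top knob 109 [503.5 -23.9  86.4] (array([503.9, -24.3]), array([22.5, 22.7]), 44.02)
heel 184 [471.1 268.9  32.1] (array([471.7, 269.3]), array([26. , 35.5]), 70.81) 0.03212427899883191
wedge (array([498.9, 259.3]), array([26.4, 94.4]), 69.38)
bed (array([492.5, -90.3]), array([240.6, 439.5]), 2.08) 0.014407809451264256
carr (array([487.5, -88.2]), array([177.5, 140.9]), 29.39) 0.038230195328459546
plate (array([ 513.9, -116.9]), array([110.1,  99.1]), 2.65) 0.05613932311125334
red [370.  239.5] 2 [ 440.2 -124.2   38.5]
red [312.  247.5] 4 [425.4   2.4  14.7]
tri knob [ 0.50357555 -0.02471422  0.08336176] heel [0.47133597 0.26954696 0.02756101]
```

Emit:
step_arm(
  targets=[
    [2, 3.6, 0, 0, 0, 6.2, 1],
    [2, 3.6, 0, 0, 0, 6.2, 1],
    [2, 3.6, 0, 0, 0, 6.2, 1],
    [2, 3.6, 0, 0, 0, 6.2, 1],
    [2, 3.6, 0, 0, 0, 6.2, 1],
  ],
  force=30,
)

```text
time: 0.52
position: [0.3048, -0.435, 0.2221]
tool_rot: [-2.851, -1.318, 0.0]
ft_force: [0.4, 0.1, 0.2]
grip_width: 1.004
grip_force: 0.0
```

Emit:
step_arm(
  targets=[
    [2, 3.6, 0, 0, 0, 6.2, 1],
    [2, 3.6, 0, 0, 0, 6.2, 1],
    [2, 3.6, 0, 0, 0, 6.2, 1],
    [2, 3.6, 0, 0, 0, 6.2, 1],
    [2, 3.6, 0, 0, 0, 6.2, 1],
  ],
)

```text
time: 0.93
position: [0.4046, -0.2551, 0.2224]
tool_rot: [2.396, 2.032, -0.001]
ft_force: [1.5, -0.4, 0.1]
grip_width: 1.002
grip_force: 0.0
```

Emit:
step_arm(
  targets=[
    [2, 3.6, 0, 0, 0, 6.2, 1],
    [2, 3.6, 0, 0, 0, 6.2, 1],
    [2, 3.6, 0, 0, 0, 0, 1],
    [2, 3.6, 0, 0, 0, 0, 1],
    [2, 3.6, 0, 0, 0, 0, 1],
  ],
)

```text
time: 1.35
position: [0.5046, -0.0752, 0.2225]
tool_rot: [2.168, 2.273, -0.001]
ft_force: [1.0, -0.3, 0.0]
grip_width: 1.0
grip_force: 0.0
```

Emit:
step_arm(
  targets=[
    [0, 2.6, -2, 0, 0, 0, 1],
    [-0.1, 2.5, -2, 0, 0, 0, 1],
    [0, 0, -4, 0, 0, 0, 1],
    [0, 0, -4, 0, 0, 0, 1],
    [0, 0, -3, 0, 0, 0, 1],
  ],
)

```text
time: 1.77
position: [0.5017, -0.0254, 0.0698]
tool_rot: [-2.165, -2.274, 0.003]
ft_force: [-0.2, -1.1, -0.5]
grip_width: 0.996
grip_force: 0.0
```

Emit:
step_arm(
  targets=[
    [0, 0, -1.7, 0, 0, 0, 1],
    [0, 0, 0, 0, 0, 0, 0.2],
    [0, 0, 0, 0, 0, 0, 0.2],
    [0, 0, 0, 0, 0, 0, 0.2],
    [0, 0, 0, 0, 0, 0, 0.2],
  ],
)

```text
time: 2.18
position: [0.5048, -0.0262, 0.0574]
tool_rot: [2.166, 2.271, 0.003]
ft_force: [-0.6, -0.1, -0.4]
grip_width: 0.783
grip_force: 0.0
```

Emit:
step_arm(
  targets=[
    [0, 0, 0, 0, 0, 0, 0.2],
    [0, 0, 0, 0, 0, 0, 0.2],
    [0, 0, 0, 0, 0, 0, 0.2],
    [0, 0, 0, 0, 0, 0, 0.2],
    [0, 0, 0, 0, 0, 0, 0.2],
  ],
)

```text
time: 2.6
position: [0.5035, -0.0262, 0.0558]
tool_rot: [2.168, 2.273, 0.0]
ft_force: [0.6, 0.3, -0.2]
grip_width: 0.398
grip_force: 0.0
```

Emit:
step_arm(
  targets=[
    [0, 0, 0, 0, 0, 0, 0.2],
    [0, 0, 0, 0, 0, 0, 0.2],
    [0, 0, 0, 0, 0, 0, 0.2],
    [0, 0, 0, 0, 0, 0, 0.2],
    [0, 0, 0, 0, 0, 0, 0.2],
  ],
)

```text
time: 3.02
position: [0.5038, -0.026, 0.0557]
tool_rot: [2.168, 2.273, 0.001]
ft_force: [2.1, 0.2, -0.7]
grip_width: 0.293
grip_force: 30.0
```

Run:
```python
from h import *
# bed front/left edges: yaw from front edge fit, top view
im,h,W=load("a","top")
b=box(W,[.38,-.32,.009],[.65,.16,.02])&(h[...,1]<110)
P=W[b]
for lo in np.arange(-.26,.09,.05):
    s=P[(P[:,1]>lo)&(P[:,1]<lo+.01)]; print(round(lo+.005,3),np.percentile(s[:,0],[1,99]).round(4))
```

```text
-0.255 [0.4306 0.618 ]
-0.205 [0.4286 0.466 ]
-0.155 [0.4269 0.4362]
-0.105 [0.4233 0.6119]
-0.055 [0.4215 0.6093]
-0.005 [0.4201 0.6077]
0.045 [0.4185 0.6047]
```

Emit:
step_arm(
  targets=[
    [-0.04, 1, 0, 0, 0, 0, 0.2],
    [-0.08, 2, 0, 0, 0, 0, 0.2],
    [-0.08, 2, 0, 0, 0, 0, 0.2],
    [-0.08, 2, 0, 0, 0, 0, 0.2],
    [-0.08, 2, 0, 0, 0, 0, 0.2],
  ],
)

```text
time: 3.43
position: [0.4999, 0.0642, 0.0557]
tool_rot: [2.168, 2.272, -0.0]
ft_force: [3.0, -1.9, -1.9]
grip_width: 0.282
grip_force: 30.0
```

Emit:
step_arm(
  targets=[
    [-0.08, 2, 0, 0, 0, 0, 0.2],
    [-0.08, 2, 0, 0, 0, 0, 0.2],
    [-0.06, 1.5, 0, 0, 0, 0, 0.2],
    [-0.02, 0.5, 0, 0, 0, 0, 0.2],
    [0, 0, 0, 0, 0, 0, 0.2],
  ],
)

```text
time: 3.85
position: [0.4977, 0.115, 0.0556]
tool_rot: [2.165, 2.264, -0.018]
ft_force: [0.3, -18.6, 7.3]
grip_width: 0.289
grip_force: 30.0
```

Run:
```python
from h import *
snap("b")
s=ctrl.get_state(); print(s["position"],s["ft_force"],s["torque"],s["tool_rot"])
t=cv2.imread("pics/b_top.png"); c=cv2.imread("pics/b_scene.png")
cv2.imwrite("pics/c2.png",np.hstack([cv2.resize(t[155:265,245:385],(400,314),interpolation=cv2.INTER_CUBIC),cv2.resize(c[160:270,230:370],(400,314),interpolation=cv2.INTER_CUBIC)]))
```

```text
[0.49762992 0.11497602 0.05556221] [  0.39463226 -17.73334396   5.91787296] [-3.8118103  -0.12938406  0.08632464] [ 2.16722224  2.26380297 -0.01685053]
```

View pics/c2.png

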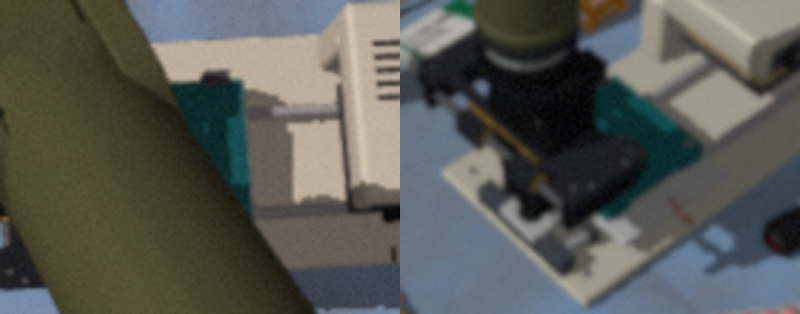

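Run:
```python
from h import *
th=np.radians(2.4); e=np.array([-np.sin(th),np.cos(th)])
for tag,n in(("a","top"),("a","scene"),("b","scene"),("b","top")):
    im,h,W=load(tag,n)
    r=((h[...,0]<10)|(h[...,0]>170))&(h[...,1]>70)&(W[...,0]>.36)&(W[...,0]<.47)&(W[...,1]>-.18)&(W[...,1]<.08)
    _,l,s,c=cv2.connectedComponentsWithStats(r.astype(np.uint8),connectivity=8)
    for i in range(1,len(s)):
        if s[i,4]>2:
            u,v=c[i]; a=ray(n,u,v,.014);b=ray(n,u,v,.038); print(tag,n,c[i].round(1),s[i,4],"bed z:",a.round(4)[:2],round(a[:2]@e,4)," carrier z:",b.round(4)[:2],round(b[:2]@e,4))
```

```text
a top [370.5 240.5] 12 bed z: [ 0.4398 -0.1314] -0.1497  carrier z: [ 0.438  -0.1254] -0.1436
a top [312.2 247.5] 15 bed z: [0.4256 0.0019] -0.0159  carrier z: [0.4242 0.0046] -0.0132
a top [368.  275.7] 3 bed z: [ 0.3611 -0.1219] -0.1369  carrier z: [ 0.3613 -0.1161] -0.1311
a scene [365.7 205. ] 3 bed z: [ 0.4476 -0.1445] -0.1632  carrier z: [ 0.4339 -0.1258] -0.1438
a scene [330.8 237.2] 5 bed z: [ 4.239e-01 -1.000e-04] -0.0179  carrier z: [0.4108 0.0147] -0.0025
a scene [359.1 243.2] 8 bed z: [ 0.3678 -0.0414] -0.0567  carrier z: [ 0.3563 -0.0254] -0.0403
b scene [330.  236.5] 4 bed z: [ 4.267e-01 -1.000e-04] -0.018  carrier z: [0.4136 0.0148] -0.0026
b scene [359.2 243.9] 9 bed z: [ 0.3663 -0.0402] -0.0555  carrier z: [ 0.3548 -0.0242] -0.039
```

Emit:
step_arm(
  targets=[
    [0.02, -0.5, 0, 0, 0, 0, 0.2],
    [0.02, -0.5, 0, 0, 0, 0, 0.2],
    [0.02, -0.5, 0, 0, 0, 0, 0.2],
    [0.02, -0.5, 0, 0, 0, 0, 0.2],
    [0.02, -0.3, 0, 0, 0, 0, 0.2],
  ],
)

```text
time: 4.37
position: [0.4983, 0.1025, 0.0557]
tool_rot: [-2.166, -2.274, -0.003]
ft_force: [-0.0, 9.5, -0.9]
grip_width: 0.283
grip_force: 30.0
```

Emit:
step_arm(
  targets=[
    [0, 0, 0, 0, 0, 0, 0.2],
    [0, 0, 0, 0, 0, 0, 0.2],
    [0, 0, 0, 0, 0, 0, 0.2],
    [0, 0, 0, 0, 0, 0, 0.2],
    [0, 0, 0, 0, 0, 0, 0.2],
  ],
)

```text
time: 4.78
position: [0.4982, 0.1026, 0.0557]
tool_rot: [-2.166, -2.274, -0.002]
ft_force: [2.2, 5.5, -0.8]
grip_width: 0.289
grip_force: 30.0
```

Run:
```python
from h import *
snap("c")
th=np.radians(2.4); e=np.array([-np.sin(th),np.cos(th)])
n="scene"; im,h,W=load("c",n)
r=((h[...,0]<10)|(h[...,0]>170))&(h[...,1]>60)&(W[...,0]>.36)&(W[...,0]<.47)&(W[...,1]>-.18)&(W[...,1]<.08)
_,l,s,c=cv2.connectedComponentsWithStats(r.astype(np.uint8),connectivity=8)
for i in range(1,len(s)):
    if s[i,4]>1:
        u,v=c[i]; a=ray(n,u,v,.014);b=ray(n,u,v,.038); print(c[i].round(1),s[i,4],round(a[:2]@e,4),round(b[:2]@e,4))
c=cv2.imread("pics/c_scene.png")
print(proj("scene",[.424,.001,.014]),proj("scene",[.436,.001,.038]))
cv2.imwrite("pics/c3.png",cv2.resize(c[180:260,280:380],(750,600),interpolation=cv2.INTER_CUBIC))
```

```text
[329.3 229.2] 6 -0.0333 -0.0175
[330.3 236.6] 7 -0.0183 -0.0029
[359.1 243.7] 9 -0.0558 -0.0393
[330.42942058 237.39638232] [327.94252212 228.10693265]
```

View pics/c3.png

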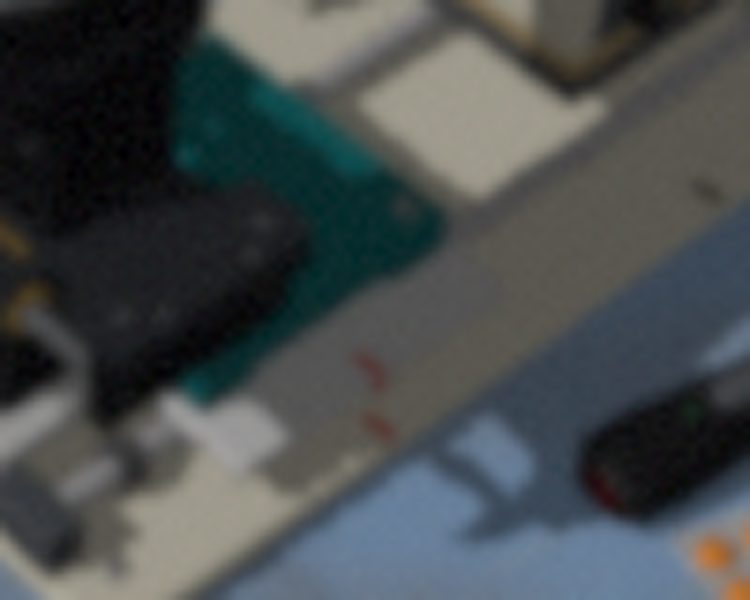

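The marks agree within about 1 mm (carrier mark at scene (329,229), bed mark at (330,237)). I'll release so the detent centres it, then retreat upward.

Emit:
step_arm(
  targets=[
    [0, 0.1, 0, 0, 0, 0, 0.2],
    [0, 0, 0, 0, 0, 0, 0.7],
    [0, 0, 0, 0, 0, 0, 0.7],
    [0, 0, 0, 0, 0, 0, 0.7],
    [0, 0, 0, 0, 0, 0, 0.8],
  ],
)

```text
time: 5.3
position: [0.498, 0.101, 0.0554]
tool_rot: [2.169, 2.273, -0.002]
ft_force: [0.6, -0.2, -0.6]
grip_width: 0.504
grip_force: 0.0
```

Emit:
step_arm(
  targets=[
    [0, 0, 2, 0, 0, 0, 1],
    [0, 0, 3, 0, 0, 0, 1],
    [0, 0, 4, 0, 0, 0, 1],
    [0, 0, 2, 0, 0, 0, 1],
    [0, 4, 0, 0, 0, 0, 1],
  ],
)

```text
time: 5.72
position: [0.5031, 0.1335, 0.1701]
tool_rot: [2.176, 2.251, 0.002]
ft_force: [2.7, -0.2, -0.2]
grip_width: 0.883
grip_force: 0.0
```

Emit:
step_arm(
  targets=[
    [-0.27, 1.28, 0, 0, 0, 6.68, 1],
    [-0.27, 1.28, 0, 0, 0, 6.68, 1],
    [-0.27, 1.28, 0, 0, 0, 6.68, 1],
    [-0.27, 1.28, 0, 0, 0, 6.68, 1],
    [-0.27, 1.28, 0, 0, 0, 6.68, 1],
  ],
)

```text
time: 6.13
position: [0.4846, 0.2059, 0.1655]
tool_rot: [1.416, 2.804, -0.002]
ft_force: [0.6, 0.1, 0.1]
grip_width: 0.998
grip_force: 0.0
```

Emit:
step_arm(
  targets=[
    [-0.27, 1.28, 0, 0, 0, 6.68, 1],
    [-0.27, 1.28, 0, 0, 0, 6.68, 1],
    [-0.27, 1.28, 0, 0, 0, 6.68, 1],
    [-0.27, 1.28, 0, 0, 0, 6.68, 1],
    [-0.27, 1.28, 0, 0, 0, 6.68, 1],
  ],
)

```text
time: 6.55
position: [0.4712, 0.2697, 0.1655]
tool_rot: [0.551, 3.093, -0.002]
ft_force: [-0.2, 0.1, -0.3]
grip_width: 0.999
grip_force: 0.0
```

Run:
```python
from h import *
snap("d"); s=ctrl.get_state(); print(s["position"],s["tool_rot"],s["joint_positions"])
print("tool y ang",np.degrees(np.arctan2(*cv2.Rodrigues(np.array(s["tool_rot"]))[0][1::-1,1])))
for n in("scene","top"):
    im,h,W=load("d",n)
    k=box(W,[.45,.06,.078],[.55,.15,.095])&(h[...,2]<80); P=W[k]
    if len(P)>10: print(n,"knob",len(P),(P.mean(0)*1000).round(1),yaw(P))
    teal=(h[...,0]>80)&(h[...,0]<105)&(h[...,1]>100)
    q=box(W,[.4,-.1,.052],[.62,.14,.060])&teal; P=W[q]; print("plate",len(P),yaw(P),P[:,2].mean())
    for lo in np.arange(-.04,.075,.02):
        z=P[(P[:,1]>lo)&(P[:,1]<lo+.01)]
        if len(z)>5: print(round(lo+.005,3),np.percentile(z[:,0],[2,98]).round(4))
    for lo in np.arange(.47,.55,.02):
        z=P[(P[:,0]>lo)&(P[:,0]<lo+.01)]
        if len(z)>5: print("  x",round(lo+.005,3),np.percentile(z[:,1],[2,98]).round(4))
    q=box(W,[.4,-.1,.034],[.47,.14,.042]); P=W[q]
    print("ledge",len(P),P[:,2].mean())
    for lo in np.arange(-.02,.09,.02):
        z=P[(P[:,1]>lo)&(P[:,1]<lo+.01)]
        if len(z)>5: print(round(lo+.005,3),np.percentile(z[:,0],[2,98]).round(4))
t=cv2.imread("pics/d_top.png");c=cv2.imread("pics/d_scene.png")
cv2.imwrite("pics/c4.png",np.hstack([cv2.resize(t[155:265,245:385],(400,314),interpolation=cv2.INTER_CUBIC),cv2.resize(c[160:270,230:370],(400,314),interpolation=cv2.INTER_CUBIC)]))
```

```text
[0.47027198 0.27172546 0.16559671] [-5.52605469e-01 -3.09170274e+00 -1.45206307e-03] [ 0.3338228   0.26634456 -1.03083134  1.76600046  0.23925605  1.24498461
  0.45811692]
tool y ang 69.73211163241336
scene knob 82 [495.4 105.1  85.6] (array([496.1, 104.1]), array([20.4, 20.3]), 86.11)
plate 1330 (array([508.,   5.]), array([111.3, 110.6]), 2.89) 0.056711253725314784
-0.035 [0.4558 0.5606]
-0.015 [0.4543 0.5619]
0.005 [0.4537 0.5591]
0.025 [0.4522 0.5581]
0.045 [0.4516 0.5576]
0.065 [0.5208 0.5561]
  x 0.475 [-0.0471  0.0573]
  x 0.495 [-0.0472  0.0586]
  x 0.515 [-0.0473  0.0585]
  x 0.535 [-0.0416  0.059 ]
  x 0.555 [-0.041   0.0601]
ledge 525 0.03857976078595808
-0.015 [0.429  0.4574]
0.005 [0.4275 0.4541]
0.025 [0.4271 0.4547]
0.045 [0.4264 0.4524]
0.065 [0.4397 0.4696]
top knob 101 [497.2 103.2  86.9] (array([497.2, 103.5]), array([21.2, 21.5]), 89.47)
plate 2107 (array([508.2,   5.5]), array([109.9, 108.7]), 2.51) 0.05621746802453166
-0.035 [0.4562 0.5605]
-0.015 [0.4554 0.5608]
0.005 [0.4564 0.5618]
0.025 [0.4546 0.5597]
0.045 [0.4527 0.5554]
0.065 [0.5394 0.5585]
  x 0.475 [-0.0487  0.0559]
  x 0.495 [-0.0472  0.0577]
  x 0.515 [-0.0462  0.0574]
  x 0.535 [-0.0462  0.059 ]
  x 0.555 [-0.0449  0.0597]
ledge 693 0.03811503572975833
-0.015 [0.4294 0.4536]
0.005 [0.4296 0.4538]
0.025 [0.4278 0.4518]
0.045 [0.4278 0.45  ]
0.065 [0.4292 0.4692]
```

View pics/c4.png

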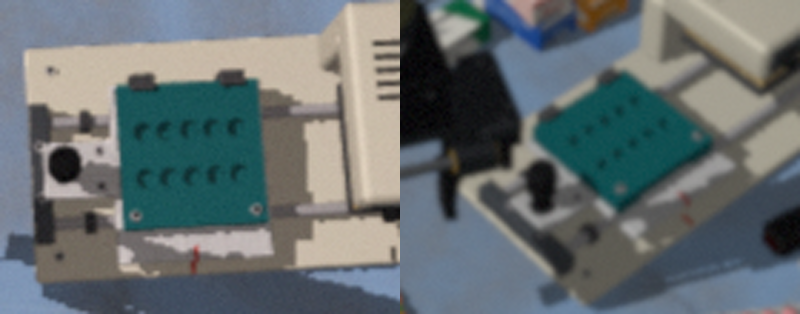

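Both views show the carrier in the detent with the red marks meeting (top ≈ (313,244)). The plate is seated, with its front edge middle at about (0.453, 0.003). Next I tilt the tool by 10° for reach and go down on the wedge heel.

Emit:
step_arm(
  targets=[
    [0.42, -0.14, -1.5, 1.75, 4.7, 0, 1],
    [0, 0, -2.5, 1.75, 4.7, 0, 1],
    [0, 0, -2, 0, 0, 0, 1],
    [0, 0, 0, 0, 0, 0, 1],
    [0, 0, 0, 0, 0, 0, 1],
  ],
)

```text
time: 7.07
position: [0.4748, 0.2674, 0.1048]
tool_rot: [-0.532, -2.918, -0.044]
ft_force: [-0.2, 0.9, 1.1]
grip_width: 0.999
grip_force: 0.0
```

Emit:
step_arm(
  targets=[
    [0, 0, -2.5, 0, 0, 0, 1],
    [0, 0, -2.5, 0, 0, 0, 1],
    [0, 0, -2.5, 0, 0, 0, 1],
    [0, 0, -1.5, 0, 0, 0, 1],
    [0, 0, -0.7, 0, 0, 0, 1],
  ],
)

```text
time: 7.48
position: [0.4749, 0.2683, 0.0083]
tool_rot: [-0.528, -2.922, -0.044]
ft_force: [0.8, 0.4, -0.2]
grip_width: 1.0
grip_force: 0.0
```

Emit:
step_arm(
  targets=[
    [0, 0, 0, 0, 0, 0, 0.2],
    [0, 0, 0, 0, 0, 0, 0.2],
    [0, 0, 0, 0, 0, 0, 0.2],
    [0, 0, 0, 0, 0, 0, 0.2],
    [0, 0, 0, 0, 0, 0, 0.2],
  ],
  force=40,
)

```text
time: 7.9
position: [0.4763, 0.2689, 0.0096]
tool_rot: [-0.528, -2.923, -0.047]
ft_force: [-0.1, -0.3, -0.1]
grip_width: 0.708
grip_force: 0.0
```

Emit:
step_arm(
  targets=[
    [0, 0, 0, 0, 0, 0, 0.2],
    [0, 0, 0, 0, 0, 0, 0.2],
    [0, 0, 0, 0, 0, 0, 0.2],
    [0, 0, 0, 0, 0, 0, 0.2],
    [0, 0, 0, 0, 0, 0, 0.2],
  ],
)

```text
time: 8.32
position: [0.4755, 0.2685, 0.0086]
tool_rot: [-0.528, -2.922, -0.046]
ft_force: [-0.3, 0.8, 1.0]
grip_width: 0.322
grip_force: 0.0
```

Emit:
step_arm(
  targets=[
    [0, 0, 0, 0, 0, 0, 0.2],
    [0, 0, 0, 0, 0, 0, 0.2],
    [0, 0, 0, 0, 0, 0, 0.2],
    [0, 0, 0, 0, 0, 0, 0.2],
    [0, 0, 0, 0, 0, 0, 0.2],
  ],
)

```text
time: 8.73
position: [0.4755, 0.2685, 0.0086]
tool_rot: [-0.528, -2.922, -0.046]
ft_force: [0.2, 0.2, 0.6]
grip_width: 0.295
grip_force: 40.0
```

Emit:
step_arm(
  targets=[
    [0, 0, 0, 0, 0, 0, 0.6],
    [0, 0, 0, 0, 0, 0, 0.6],
    [0, 0, 0, 0, 0, 0, 0.6],
    [-0.14, 0.05, 0.1, 2.28, 6.1, 0, 0.6],
    [-0.14, 0.05, 0.1, 2.28, 6.1, 0, 0.6],
  ],
)

```text
time: 9.15
position: [0.4717, 0.271, 0.0125]
tool_rot: [-0.481, -2.699, -0.101]
ft_force: [0.2, -0.8, -0.5]
grip_width: 0.564
grip_force: 0.0
```

Emit:
step_arm(
  targets=[
    [0, 0, 0, 0, 0, 0, 0.6],
    [0, 0, 0, 0, 0, 0, 0.2],
    [0, 0, 0, 0, 0, 0, 0.2],
    [0, 0, 0, 0, 0, 0, 0.2],
    [0, 0, 0, 0, 0, 0, 0.2],
  ],
)

```text
time: 9.57
position: [0.4718, 0.2705, 0.0116]
tool_rot: [-0.484, -2.703, -0.099]
ft_force: [0.2, -0.3, 0.5]
grip_width: 0.379
grip_force: 0.0
```

Emit:
step_arm(
  targets=[
    [0, 0, 0, 0, 0, 0, 0.2],
    [0, 0, 0, 0, 0, 0, 0.2],
    [0, 0, 0, 0, 0, 0, 0.2],
    [0, 0, 0, 0, 0, 0, 0.2],
    [0, 0, 0, 0, 0, 0, 0.2],
  ],
)

```text
time: 9.98
position: [0.4722, 0.2701, 0.0115]
tool_rot: [-0.486, -2.7, -0.1]
ft_force: [-2.2, 0.1, 6.0]
grip_width: 0.294
grip_force: 40.0
```

Emit:
step_arm(
  targets=[
    [0, 0, 1, 0, 0, 0, 0.2],
    [0, 0, 3, 0, 0, 0, 0.2],
    [0, 0, 4, 0, 0, 0, 0.2],
    [0, 0, 3, 0, 0, 0, 0.2],
    [0, 0, 1.5, 0, 0, 0, 0.2],
  ],
)

```text
time: 10.4
position: [0.4743, 0.2706, 0.1396]
tool_rot: [-0.488, -2.705, -0.103]
ft_force: [0.2, 1.2, 0.5]
grip_width: 0.298
grip_force: 40.0
```

Emit:
step_arm(
  targets=[
    [-0.6, -3, 0, 0, 0, 2.9, 0.2],
    [-0.6, -3, 0, 0, 0, 2.9, 0.2],
    [-0.6, -3, 0, 0, 0, 2.9, 0.2],
    [-0.6, -3, 0, 0, 0, 2.9, 0.2],
    [-0.6, -3, 0, 0, 0, 2.9, 0.2],
  ],
)

```text
time: 10.82
position: [0.4424, 0.1176, 0.1351]
tool_rot: [-0.14, -2.736, -0.028]
ft_force: [0.1, 0.0, 1.0]
grip_width: 0.296
grip_force: 40.0
```

Emit:
step_arm(
  targets=[
    [-0.6, -3, 0, 0, 0, 2.9, 0.2],
    [-0.6, -3, 0, 0, 0, 2.9, 0.2],
    [-0.6, -3, 0, 0, 0, 2.6, 0.2],
    [-0.4, -3.1, 0, 0, 0, 0, 0.2],
    [0, 0, 0, 0, 0, 0, 0.2],
  ],
)

```text
time: 11.23
position: [0.4202, -0.0087, 0.1347]
tool_rot: [0.045, -2.737, 0.017]
ft_force: [0.5, -0.5, -1.1]
grip_width: 0.291
grip_force: 40.0
```

Emit:
step_arm(
  targets=[
    [-1.5, 0, 0, 0, 0, 0, 0.2],
    [-1.5, 0, 0, 0, 0, 0, 0.2],
    [-1.2, 0, 0, 0, 0, 0, 0.2],
    [-0.6, 0.2, 0, 0, 0, 0, 0.2],
    [0, 0, 0, 0, 0, 0, 0.2],
  ],
)

```text
time: 11.65
position: [0.3717, 0.0005, 0.1355]
tool_rot: [0.058, -2.738, 0.014]
ft_force: [-0.4, -0.4, -0.7]
grip_width: 0.295
grip_force: 40.0
```

Run:
```python
from h import *
snap("e"); s=ctrl.get_state(); print(s["position"],s["tool_rot"],s["joint_positions"])
R=cv2.Rodrigues(np.array(s["tool_rot"]))[0]; print("tool y",R[:,1].round(3),"z",R[:,2].round(3))
for n in("scene","top"):
    im,h,W=load("e",n)
    q=box(W,[.3,-.06,.09],[.48,.06,.2])&(h[...,1]>150)&((h[...,0]<14)|(abs(h[...,0]-60)<20)); P=W[q]; print(n,q.sum())
    if q.sum()>10:
        v,u=np.nonzero(q); print(u.min(),u.max(),v.min(),v.max(),yaw(P),P.min(0).round(3),P.max(0).round(3))
t=cv2.imread("pics/e_top.png");c=cv2.imread("pics/e_scene.png")
cv2.imwrite("pics/c5.png",np.hstack([cv2.resize(t[185:285,245:385],(400,286),interpolation=cv2.INTER_CUBIC),cv2.resize(c[180:280,270:410],(400,286),interpolation=cv2.INTER_CUBIC)]))
```

```text
[0.37323242 0.00037565 0.13561043] [ 0.05756136 -2.73976722  0.01261337] [ 0.92112216  0.30173886 -1.1095746   1.89028663  0.19917855  1.52106632
  1.3374054 ]
tool y [-0.042  0.999 -0.001] z [-0.39  -0.017 -0.921]
scene 301
329 361 193 225 (array([396.8,  12.4]), array([94. , 56.3]), 11.5) [ 0.352 -0.018  0.125] [0.448 0.043 0.197]
top 173
314 329 262 280 (array([372.6,  -0.4]), array([28.5, 34. ]), 89.23) [ 0.356 -0.015  0.141] [0.39  0.014 0.161]
```

View pics/c5.png

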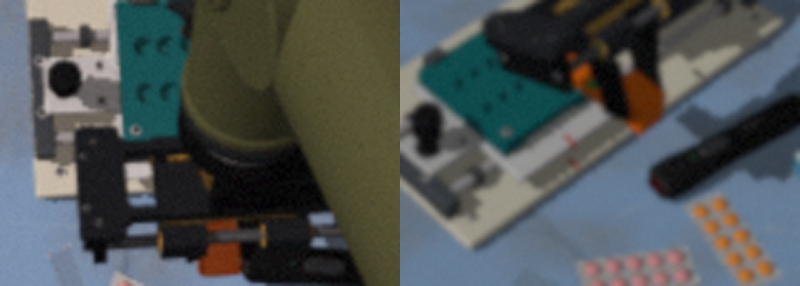

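Emit:
step_arm(
  targets=[
    [-0.6, -0.02, 0, 0, 0, 0, 0.2],
    [0, 0, -3, 0, 0, 0, 0.2],
    [0, 0, -3, 0, 0, 0, 0.2],
    [0, 0, -2, 0, 0, 0, 0.2],
    [0, 0, 0, 0, 0, 0, 0.2],
  ],
)

```text
time: 12.17
position: [0.3643, 0.0004, 0.0529]
tool_rot: [0.059, -2.733, 0.009]
ft_force: [-0.8, -0.7, -0.7]
grip_width: 0.29
grip_force: 40.0
```

Emit:
step_arm(
  targets=[
    [0, 0, -0.3, 0, 0, 0, 0.2],
    [0, 0, 0, 0, 0, 0, 0.2],
    [0, 0, 0, 0, 0, 0, 0.2],
    [0, 0, 0, 0, 0, 0, 0.2],
    [0, 0, 0, 0, 0, 0, 0.2],
  ],
)

```text
time: 12.58
position: [0.3675, 0.0002, 0.0534]
tool_rot: [0.058, -2.74, 0.013]
ft_force: [0.5, -0.0, -1.0]
grip_width: 0.293
grip_force: 40.0
```

Run:
```python
from h import *
snap("f"); s=ctrl.get_state(); print(s["position"],s["ft_force"])
n="scene"; im,h,W=load("f",n)
print("proj tip guess",proj(n,[.444,.0034,.041]),"mouth",proj(n,[.453,.003,.038]),"lip",proj(n,[.453,.003,.044]))
o=(h[...,1]>150)&(h[...,0]<14)&box(W,[.3,-.06,.03],[.48,.06,.1]); P=W[o]; print(o.sum(),P.min(0),P.max(0))
c=cv2.imread("pics/f_scene.png")
cv2.imwrite("pics/c6.png",cv2.resize(c[195:275,290:390],(750,600),interpolation=cv2.INTER_CUBIC))
```

```text
[3.67178820e-01 2.04273925e-04 5.30858636e-02] [-1.07694049 -0.5798175  -0.90097483]
proj tip guess [325.08218375 225.78364937] mouth [322.62493813 224.28800124] lip [322.81221485 222.6793967 ]
258 [ 0.34749461 -0.01827863  0.04329466] [0.43929779 0.02735854 0.09476937]
```

View pics/c6.png

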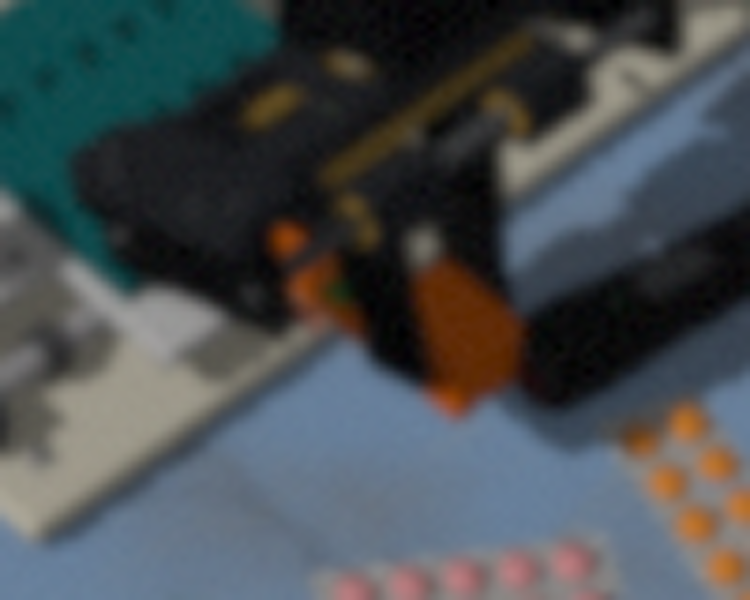

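Emit:
step_arm(
  targets=[
    [0, 0, -0.1, 0, 0, 0, 0.2],
    [0, 0, -0.1, 0, 0, 0, 0.2],
    [0.4, 0.02, 0, 0, 0, 0, 0.2],
    [0.4, 0.02, 0, 0, 0, 0, 0.2],
    [0, 0, 0, 0, 0, 0, 0.2],
  ],
)

```text
time: 13.1
position: [0.3758, 0.0008, 0.0506]
tool_rot: [0.058, -2.74, 0.011]
ft_force: [0.2, -0.5, -0.5]
grip_width: 0.296
grip_force: 40.0
```

Emit:
step_arm(
  targets=[
    [0.3, 0.02, 0, 0, 0, 0, 0.2],
    [0.3, 0.02, 0, 0, 0, 0, 0.2],
    [0.2, 0, 0, 0, 0, 0, 0.2],
    [0, 0, 0, 0, 0, 0, 0.2],
    [0, 0, 0, 0, 0, 0, 0.2],
  ],
)

```text
time: 13.52
position: [0.3828, 0.0012, 0.0506]
tool_rot: [0.058, -2.739, 0.012]
ft_force: [-0.5, 0.3, -1.3]
grip_width: 0.294
grip_force: 40.0
```

Emit:
step_arm(
  targets=[
    [0, 0, -0.05, 0, 0, 0, 0.2],
    [0, 0, 0, 0, 0, 0, 0.2],
    [0, 0, -0.05, 0, 0, 0, 0.2],
    [0, 0, 0, 0, 0, 0, 0.2],
    [0, 0, 0, 0, 0, 0, 0.2],
  ],
)

```text
time: 13.93
position: [0.3827, 0.0011, 0.0496]
tool_rot: [0.058, -2.739, 0.012]
ft_force: [-0.5, 0.4, -0.7]
grip_width: 0.296
grip_force: 40.0
```

Emit:
step_arm(
  targets=[
    [0, 0, -0.05, 0, 0, 0, 0.2],
    [0, 0, 0, 0, 0, 0, 0.2],
    [0, 0, 0, 0, 0, 0, 0.2],
    [0, 0, 0, 0, 0, 0, 0.2],
    [0, 0, 0, 0, 0, 0, 0.2],
  ],
)

```text
time: 14.35
position: [0.3826, 0.0011, 0.0493]
tool_rot: [0.058, -2.738, 0.012]
ft_force: [-1.4, 0.4, 4.2]
grip_width: 0.292
grip_force: 40.0
```

Emit:
step_arm(
  targets=[
    [0.3, 0.01, 0, 0, 0, 0, 0.2],
    [0.3, 0.01, 0, 0, 0, 0, 0.2],
    [0.3, 0.02, 0, 0, 0, 0, 0.2],
    [0, 0, 0, 0, 0, 0, 0.2],
    [0, 0, 0, 0, 0, 0, 0.2],
  ],
)

```text
time: 14.77
position: [0.3915, 0.0016, 0.0494]
tool_rot: [0.058, -2.738, 0.012]
ft_force: [-1.6, 0.1, 5.7]
grip_width: 0.297
grip_force: 40.0
```

Emit:
step_arm(
  targets=[
    [0.1, 0, 0, 0, 0, 0, 0.2],
    [0, 0, 0, 0, 0, 0, 0.2],
    [0.1, 0.01, 0, 0, 0, 0, 0.2],
    [0, 0, 0, 0, 0, 0, 0.2],
    [0, 0, 0, 0, 0, 0, 0.2],
  ],
)

```text
time: 15.18
position: [0.393, 0.0017, 0.0494]
tool_rot: [0.058, -2.737, 0.012]
ft_force: [-3.1, -0.1, 5.5]
grip_width: 0.296
grip_force: 40.0
```

Emit:
step_arm(
  targets=[
    [0.1, 0, 0, 0, 0, 0, 0.2],
    [0, 0, 0, 0, 0, 0, 0.2],
    [0.1, 0.01, 0, 0, 0, 0, 0.2],
    [0, 0, 0, 0, 0, 0, 0.2],
    [0, 0, 0, 0, 0, 0, 0.2],
  ],
)

```text
time: 15.6
position: [0.3949, 0.0018, 0.0494]
tool_rot: [0.058, -2.736, 0.012]
ft_force: [-2.8, -0.0, 6.4]
grip_width: 0.296
grip_force: 40.0
```

Emit:
step_arm(
  targets=[
    [0.1, 0, 0, 0, 0, 0, 0.2],
    [0, 0, 0, 0, 0, 0, 0.2],
    [0.1, 0.01, 0, 0, 0, 0, 0.2],
    [0, 0, 0, 0, 0, 0, 0.2],
    [0, 0, 0, 0, 0, 0, 0.2],
  ],
)

```text
time: 16.02
position: [0.3959, 0.0019, 0.0494]
tool_rot: [0.058, -2.734, 0.013]
ft_force: [-4.8, 0.1, 7.2]
grip_width: 0.297
grip_force: 40.0
```

Emit:
step_arm(
  targets=[
    [0.2, 0.01, 0, 0, 0, 0, 0.2],
    [0.3, 0.01, 0, 0, 0, 0, 0.2],
    [0.3, 0.01, 0, 0, 0, 0, 0.2],
    [0.2, 0.01, 0, 0, 0, 0, 0.2],
    [0, 0, 0, 0, 0, 0, 0.2],
  ],
)

```text
time: 16.43
position: [0.4045, 0.0023, 0.0494]
tool_rot: [0.059, -2.731, 0.013]
ft_force: [-8.1, -0.3, 8.1]
grip_width: 0.295
grip_force: 40.0
```

Emit:
step_arm(
  targets=[
    [0.2, 0.01, 0, 0, 0, 0, 0.2],
    [0.2, 0.01, 0, 0, 0, 0, 0.2],
    [0.2, 0.01, 0, 0, 0, 0, 0.2],
    [0, 0, 0, 0, 0, 0, 0.2],
    [0, 0, 0, 0, 0, 0, 0.2],
  ],
)

```text
time: 16.85
position: [0.4103, 0.0026, 0.0494]
tool_rot: [0.059, -2.731, 0.013]
ft_force: [-9.3, -0.2, 8.7]
grip_width: 0.297
grip_force: 40.0
```

```bash
cat > m.py <<'E'
from h import *
import sys
tag=sys.argv[1]; snap(tag); s=ctrl.get_state(); print(np.round(s["position"],4),np.round(s["ft_force"],1))
th=np.radians(2.4)
def fit(t,n):
    im,h,W=load(t,n); teal=(h[...,0]>80)&(h[...,0]<105)&(h[...,1]>100)
    P=W[teal&box(W,[.44,-.06,.050],[.58,.07,.07])]; d=P-[.453,.003,0]
    X=d[:,0]*np.cos(th)+d[:,1]*np.sin(th); Y=-d[:,0]*np.sin(th)+d[:,1]*np.cos(th)
    k=(X>.004)&(X<.105)&(abs(Y)<.053)&(P[:,2]>.0535); X,Y,Z=X[k],Y[k],P[k,2]
    for _ in range(4):
        A=np.c_[np.ones_like(X),X,Y]; c=np.linalg.lstsq(A,Z,rcond=None)[0]; r=Z-A@c; g=abs(r)<2*r.std(); X,Y,Z=X[g],Y[g],Z[g]
    return c,len(X)
for n in("scene","top"):
    a,b=fit("d",n),fit(tag,n); print(n,"front z mm",(a[0][0]*1e3).round(2),(b[0][0]*1e3).round(2),"slopes",a[0][1:].round(4),b[0][1:].round(4),b[1],"lift by slope",round((a[0][1]-b[0][1])*112,2))
    im,h,W=load(tag,n)
    g=(abs(h[...,0]-60)<20)&(h[...,1]>120)&box(W,[.40,-.04,.03],[.5,.04,.07]); v,u=np.nonzero(g); print("green",g.sum(),W[g].mean(0).round(4) if g.sum() else "")
    k=box(W,[.45,.06,.078],[.55,.15,.095])&(h[...,2]<80); print("knob",k.sum(),W[k].mean(0).round(4))
E
python3 m.py g
```

```text
[0.4103 0.0026 0.0494] [-7.7 -1.2  7.2]
scene front z mm 56.7 58.75 slopes [0.0081 0.001 ] [-0.0099  0.0048] 208 lift by slope 2.01
green 2 [0.4485 0.0119 0.0496]
knob 80 [0.4956 0.105  0.0861]
top front z mm 56.11 57.97 slopes [0.0048 0.0001] [-0.0156  0.0092] 341 lift by slope 2.29
green 0 
knob 94 [0.4982 0.104  0.0869]
```

Emit:
step_arm(
  targets=[
    [0.2, 0.01, 0, 0, 0, 0, 0.2],
    [0.2, 0.01, 0, 0, 0, 0, 0.2],
    [0.2, 0, 0, 0, 0, 0, 0.2],
    [0, 0, 0, 0, 0, 0, 0.2],
    [0, 0, 0, 0, 0, 0, 0.2],
  ],
)

```text
time: 17.37
position: [0.4163, 0.0028, 0.0494]
tool_rot: [0.059, -2.731, 0.013]
ft_force: [-9.2, -1.4, 7.0]
grip_width: 0.294
grip_force: 40.0
```

```bash
python3 m.py i
python3 - <<'E'
import cv2,numpy as np
c=cv2.imread("pics/i_scene.png");t=cv2.imread("pics/i_top.png")
cv2.imwrite("pics/c7.png",np.hstack([cv2.resize(c[195:265,290:350],(480,560),interpolation=cv2.INTER_CUBIC),cv2.resize(t[170:310,250:330],(320,560))]))
E
```

```text
[0.4163 0.0028 0.0494] [-9.   0.5  7.7]
scene front z mm 56.7 61.24 slopes [0.0081 0.001 ] [-0.0322 -0.0085] 163 lift by slope 4.51
green 1 [0.425  0.0239 0.069 ]
knob 81 [0.4955 0.1049 0.086 ]
top front z mm 56.11 59.39 slopes [0.0048 0.0001] [-0.0311  0.0172] 332 lift by slope 4.02
green 0 
knob 81 [0.4987 0.1048 0.0869]
```

View pics/c7.png

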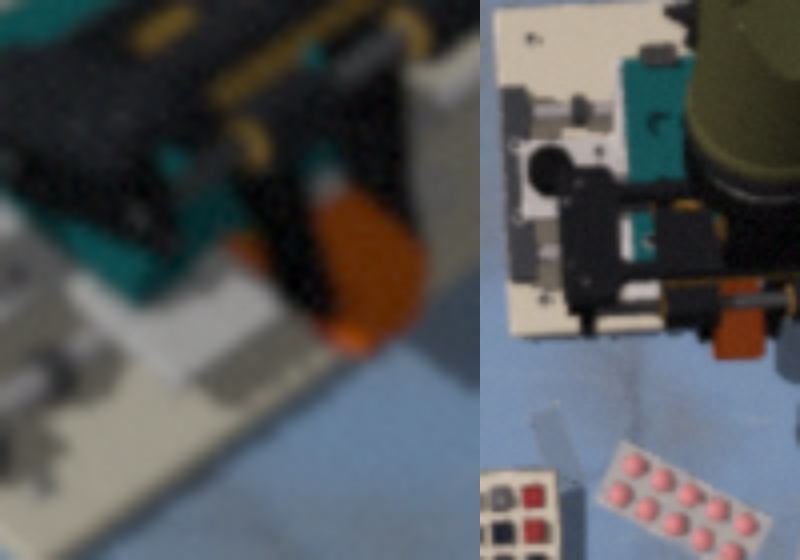

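The plate edge has lifted about 4 mm (4.2 mm from wedge travel since first contact, 3.3–4.5 mm from the images). The wedge sits flat and gripped with the band at the edge, the fingers are clear of the plate, and the knob is still at the detent.

```bash
python3 -c "
from bench import ctrl
print(ctrl.close_job())"
```

```text
the job is handed in; nothing more can be done
None
```

The job is handed in: the carrier sits in the changeover detent with the red marks lined up, and the gripper holds the wedge flat in the slot with the plate's front edge lifted about 4 mm (3.3–4.5 mm by the cameras, green band hidden from view); on the way the carrier first overshot to the end stop and was drawn back into the detent.

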